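Find the key that fits and hold the bin open with it

TASK

Slide the wooden bayonet keys onto the gauge pin until you find the one that drops fully down over it; a key that will not go down goes in the reject tray, a key you did not need to try stays where it is. Push the key that fits into the keyhole of the birch box with its lugs through the slots, press it down against the spring and twist it a quarter turn clockwise (seen from above) to the stop, so that the bin tilts open. Finish while still gripping the key and holding it there, turned and seated, because the spring turns it back if you let go; leave the toy tools alone.

Things in the scene. Friction and masses are not known exactly. Their poses are not given: they have to be found in the camera images.
- key_a: one of two look-alike pale wooden keys, 64 mm tall, standing on its stem; origin centre of stem foot, z up. Head: bar 56 mm along x, 24 mm along y, 34 to 64 mm above the foot; grip across the 24 mm. Round stem 34 mm thick below, with lugs at the foot along +x and -x: 10 mm wide, 12 mm high, out to 26 mm from the axis. A half turn changes nothing. About 0.08 kg. Bores: see key_b
- key_b: the other key; outside, axes and origin just as key_a. Each key has a blind hole 30 mm deep in its underside: one of the two has an 18 mm hole and fits the pins, the other an 11 mm hole and goes at most about 4 mm onto a pin. Which is which cannot be seen from above
- gauge: gauge: fixed wooden disc of 70 mm diameter, 15 mm high, with an upright steel pin of 14 mm diameter, 28 mm tall above the disc, its last 5 mm tapering to 6 mm. The key that fits goes down until its foot stands on the disc. Origin: centre of the disc's underside, z up
- tray: reject tray: fixed birch open box 130 x 130 mm, 35 mm high, 5 mm walls and floor. Origin: centre of the underside
- box: fixed birch box, 60 mm high, 180 x 140 mm: 60 mm to -x, 120 mm to +x, 70 mm to either y side of the origin, which lies on the mat straight under the keyhole. Top plate 12 mm thick. Inside, a sprung round seat carries a 14 mm pin like the gauge pin, tip 2 mm above the box top; around it a rotor takes the lugs. The bin in the +x end tilts open as the rotor turns
- socket (a point): keyhole centre, on the box top, z up: round hole 38 mm wide, slots along +x and -x, 13 mm wide, out to 28 mm. A key with its bar along x meets the seat with its foot 18 mm below the box top, lugs still in the slots. Pushed further (spring 4 to 7 N) the lugs clear the plate at 24 mm and it bottoms at 28 mm; there it turns clockwise. Once turned, the plate keeps its foot 24 to 28 mm down
- rotor (a joint): turn of the rotor inside the keyhole, rad: 0 at rest (lug gaps in line with the slots), grows clockwise seen from above, stop at 1.5. A spring resists (0.04 N m at rest, 0.115 N m at the stop, plus friction) and turns it back when let go. The bin at the +x end of the box tilts open with it
- hammer: wooden toy hammer lying on the mat, 180 mm, leave alone
- wrench: green plastic toy wrench lying on the mat, 150 mm, leave alone
- screwdriver: yellow toy screwdriver lying on the mat, 150 mm, leave alone
Things that resemble listed ones, but are neither listed nor needed, are in the scene too. What is shaped like the key_a but green or red is not meant.

How it is judged:
On the way, in this order (a step that is already met when the one before it is completed fails the run):
1. the fitting key is fully down on the gauge pin (z of key_a in the frame of gauge below 0.019 m and horizontal distance between key_a and gauge below 0.006 m), for 0.1 s.
2. the fitting key is pushed into the keyhole against the spring (z of key_a in the frame of socket below -0.0225 m and horizontal distance between key_a and socket below 0.006 m), for 0.1 s.
At the end, for the whole second after the job is handed in: the fitting key's foot is 22.5 mm or more below the box top, within 6 mm of the hole's centre, upright within 0.15 rad; rotor beyond 1.3 rad; the fingers hold the key with over 2 N; the other key rests in the reject tray or was never moved (5 mm) (all of step 2 and value of joint rotor above 1.3 rad and angle between key_a's own z axis and vertical below 0.15 rad and contact force between the fingers and key_a above 2 N and (distance of key_b from where it was at the start of the episode below 0.005 m or (horizontal distance between key_b and tray below 0.065 m and height (world z) of key_b below 0.035 m and linear speed of key_b below 0.03 m/s and contact force between key_b and tray above 0.2 N))); the arm keeps its last pose, push and grip.
It fails at once if a toy tool was disturbed (30 mm) (distance of any of hammer, wrench, screwdriver from where it was at the start of the episode above 0.03 m).
It also fails if it takes over 72 s, if anything falls off the work surface, if the arm or the gripper's body presses on something with over 40 N, if the wrist force passes 120 N, or if a joint passes its speed limit or range.

ROBOT

A 7-joint arm with a two-finger parallel gripper is mounted at the origin on the work surface. World frame = base frame: x ahead of the robot, y to its left, z up, the work surface at z = 0. Lengths are in m, angles in rad, forces in N, time in s.
With the tool pointing down it reaches from about 0.35 to 0.9 m from the base axis. Payload 8.1 kg.
Tool frame: the origin (TCP) lies at the very end of the fingers, on their centre line; the grasp point (between the pads) lies arm.hold_point_z behind it (arm.hold_point_z is the distance from the TCP to the grasp point, in m); z points along the fingers, y is the line along which they close (so a half turn about z gives the same grasp; the last joint's range is limited). The gripper opens to 92 mm and grips with 3 to 60 N. Pads are 19 mm wide; open, the fingers measure 130 mm over their backs; the gripper's body (75 mm by 190 mm) begins 47 mm behind the grasp point.
Start: joints at [1.089, 0.434, 0.025, 1.573, -0.012, 1.134, -0.075], TCP at [0.231, -0.581, 0.227] pointing down, gripper open.
Joint ranges: [-2.62, 2.62], [-0.44, 2.09], [-1.27, 1.32], [0.08, 2.57], [-1.32, 4.46], [0.12, 2], [-2.74, 2.74]. Speed limits (rad/s): [2.22, 2.22, 3.01, 3.01, 3.14, 3.14, 3.14].

INTERFACE

Orientations are given as a rotation vector (axis times angle).
In Python, from cell import arm, vision, job, cut_out gives the robot as it stands. The module is installed in compiled form; this text tells all that it offers.
- The arm moves only by the tool play_rows, never from a script. Its argument "increments" is text: rows parted by semicolons, each of 5 numbers parted by spaces: the shift along the tool's x, y, z in cm, then the turn about the tool's z in degrees, then the opening, from -1 (shut) to 1 (fully open), so that 0 is half open. A call has 1 to 5 rows; each row shifts and turns the commanded pose from where the row before left it, along the tool's axes as they then stand; what a row does not reach is not made up. A row lasts 1/12 s, in which the tool goes at most 41.7 mm and 7.16 degrees, less where a joint would pass 70% of its speed; a pose out of reach is approached as far as the arm can. A call is refused whole if a number of a shift passes 4.17 or a number of a turn 7.16, either way. A call with a gripper value outside its range is refused whole. The fingers move at their own pace and stop on an object; "grip_force" is the grip in N (left out, the last holds). Time passes only in rows, so rows that do not move let the fingers close. It gives the time, the measured TCP pose, the force, the opening and the grip force at its end, in the units of the state.
- arm.observe(): the state, without advancing time (a new reading comes with each control period).
- vision.get_image(name): name is "side" or "top"; returns a dict with "frame" (480x640x3 uint8, red, green, blue), "z_map" (480x640 float32, m along the optical axis (not along the pixel's ray), 0 where there is no reading), "mtx" (3x3 intrinsics, pixels), "cam_to_world" (4x4, takes a point from camera to world coordinates). Camera axes: x right, y up, looking along -z (the intrinsics and any distortion apply to the point x, -y, -z); pixel columns grow to the right and rows downward; lengths in m; the calibration is good to about 2 mm. A picture is of the moment at which its call begins.
- job.sign_off(): hands the job in; it is judged then, once.
Trained networks look in a picture, given as the dict that the camera call returned (one of the last four; its "shot" number tells which), for a name from the list of things; names that differ only in an ending like _2 or _b are one class to them, and where a whole thing is asked for, a point or a joint stands for the part that bears it (a point fixed in the world has none). Each returns a list of dicts, best first, with "confidence" (0 to 1); they miss things now and then, are a little off and sometimes report something else, mostly with a low value. They report only what shows in the picture. A call takes as long as a camera call. They do not tell look-alikes from the thing itself.
- cut_out(query, picture): "mask" (480x640 bool, what is visible of it) and "point" ([row, column] in pixels, amid what is visible of it).
The state is a dict: "clock": time; "joints": joint angles; "dq": joint speeds; "joint_efforts": joint torques, N m; "position": TCP position; "ee_rot": TCP orientation; "force": force on the tool from outside, world axes, zero at the start; "ft_torque": the same for the moment, N m; "width": opening from 0.0 (shut) to 1.0 (fully open); "gripper_force": force on a finger pad.
Only numpy, scipy, OpenCV 4.12 (cv2) and the standard library are available. Lean on these libraries where they do the work, as an engineer would, in place of code of your own. Each camera call takes 0.05 s, during which the arm holds its last target. There are 200 camera calls.

## Working session

There is one attempt and no reset: what is moved stays moved. The work goes in short steps, Python scripts to look and compute and a tool call to move; the robot and the scene stay as the last step left them, time stands still between calls to the robot, and variables do not carry over. Pictures are saved under pics/ and viewed, at most 10 in all, crops included, and the job is handed in when it is done.

Besides the shell and the picture viewer there is one more tool, called as name(argument=value, ...) on one line, values as JSON. play_rows: Moves the arm, as the interface text tells. Its arguments: {"type":"object","properties":{"increments":{"type":"string"},"grip_force":{"type":"number"}},"required":["increments"]}

```bash
mkdir -p pics; cat > h.py <<'E'
import numpy as np, cv2
from cell import arm, vision, job, cut_out
from scipy.spatial.transform import Rotation as R
def cloud(p):
    K=p["mtx"];z=p["z_map"];v,u=np.mgrid[0:480,0:640]
    c=np.stack([(u-K[0,2])/K[0,0]*z,-(v-K[1,2])/K[1,1]*z,-z],-1)
    T=p["cam_to_world"];w=c@T[:3,:3].T+T[:3,3];w[z==0]=np.nan;return w
def proj(p,X):
    T=np.linalg.inv(p["cam_to_world"]);c=T[:3,:3]@X+T[:3,3];K=p["mtx"]
    return K[0,0]*c[0]/-c[2]+K[0,2],K[1,1]*-c[1]/-c[2]+K[1,2]
def save(p,n,crop=None,s=1):
    f=p["frame"][...,::-1]
    if crop: f=f[crop[0]:crop[1],crop[2]:crop[3]]
    cv2.imwrite("pics/"+n,cv2.resize(f,None,fx=s,fy=s,interpolation=cv2.INTER_CUBIC))
E
python3 - <<'E'
from h import *
for n in["top","side"]:
    p=vision.get_image(n);save(p,n+"0.png");w=cloud(p)
    print(n,p["cam_to_world"][:3,3].round(3),p["mtx"][0,0])
    for q in["key_a","gauge","tray","box","socket","hammer"]:
        for d in cut_out(q,p)[:5]:
            m=d["mask"];x=w[m];print(q,round(d["confidence"],2),np.round(d["point"]),m.sum(),np.nanmedian(x,0).round(3),np.nanmin(x,0).round(3),np.nanmax(x,0).round(3))
s=arm.observe();print(s,arm.hold_point_z)
E
```

```text
top [ 0.383 -0.027  1.173] 548.725987360044
key_a 0.8 [318. 220.] 386 [0.411 0.192 0.063] [ 0.387  0.18  -0.005] [0.437 0.208 0.069]
key_a 0.76 [266. 217.] 465 [0.516 0.198 0.062] [ 0.492  0.175 -0.001] [0.547 0.227 0.07 ]
key_a 0.67 [224. 177.] 472 [0.604 0.293 0.062] [ 0.58   0.273 -0.004] [0.646 0.327 0.071]
key_a 0.63 [295. 180.] 468 [0.459 0.28  0.063] [ 0.433  0.257 -0.002] [0.489 0.326 0.07 ]
gauge 0.59 [295. 395.] 822 [ 0.451 -0.168  0.016] [ 0.419 -0.201 -0.002] [ 0.484 -0.135  0.048]
gauge 0.57 [224. 173.] 495 [0.603 0.293 0.062] [ 0.579  0.273 -0.   ] [0.638 0.334 0.071]
tray 0.56 [286. 486.] 4167 [ 0.46  -0.358  0.007] [ 0.387 -0.426 -0.003] [ 0.532 -0.281  0.042]
box 0.96 [248. 298.] 6152 [0.554 0.035 0.06 ] [ 0.45  -0.06  -0.006] [0.669 0.135 0.069]
socket 0.6 [245. 295.] 6040 [0.554 0.035 0.06 ] [ 0.452 -0.057 -0.004] [0.678 0.127 0.069]
hammer 0.63 [177. 428.] 541 [ 0.706 -0.254  0.008] [ 0.667 -0.331 -0.002] [ 0.742 -0.193  0.016]
hammer 0.6 [152. 211.] 1201 [0.763 0.224 0.024] [0.721 0.101 0.   ] [0.809 0.28  0.035]
side [0.425 0.724 0.841] 516.7991282377099
key_a 0
[... 1200 characters left out ...]
ray([ 1.0893994 ,  0.43450417,  0.0250107 ,  1.57315452, -0.01159023,
        1.13396513, -0.0751015 ]), 'dq': array([ 7.84724190e-05,  2.56394155e-04, -1.76893491e-03,  7.99909155e-04,
        9.16554780e-04, -1.88694514e-03,  4.39374686e-05]), 'joint_efforts': array([-1.82272152e-04, -6.67504692e+01,  9.83739048e-01, -3.14760303e+01,
       -6.06438308e-02,  3.28625052e-02,  1.03696734e-04]), 'position': array([ 0.2311151 , -0.58075398,  0.226757  ]), 'ee_rot': array([3.08532602e+00, 5.91298733e-01, 8.60471221e-06]), 'force': array([ 0.13438328, -0.28539085,  0.45879901]), 'ft_torque': array([ 0.03716457, -0.05568422,  0.04666368]), 'gripper_force': 0.0, 'width': 0.9987151117595974} 0.0188
```

View pics/top0.png

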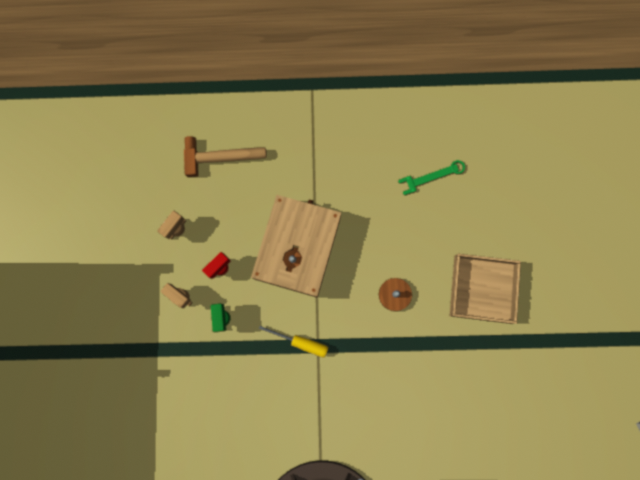

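View pics/side0.png

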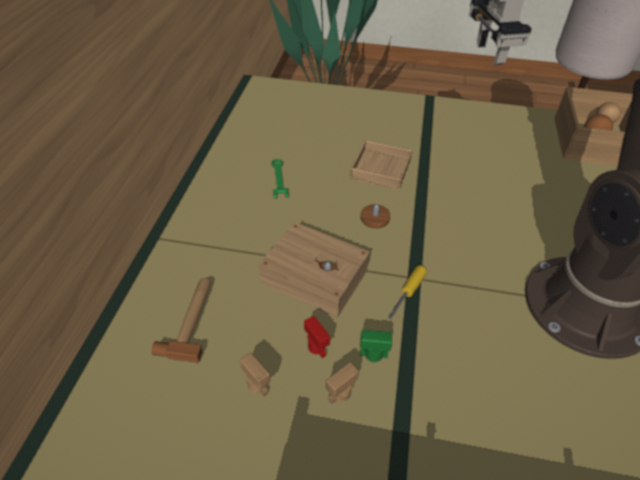

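Top view: pale wooden keys at (row 224, col 172) and (295, 175); the red one (266, 217) and the green one (318, 220) are decoys. The gauge is at (295, 395), the tray at (287, 486), the keyhole at (258, 292). I measure these and confirm the keys in a crop.

```bash
cat >> h.py <<'E'
def rect(w,x0,y0,zlo,zhi,r=.1):
    m=(w[...,2]>zlo)&(w[...,2]<zhi)&(np.hypot(w[...,0]-x0,w[...,1]-y0)<r)
    pts=w[m][:,:2].astype(np.float32);(c,s,a)=cv2.minAreaRect(pts*1000);
    b=cv2.boxPoints(((c),s,a)); e=[b[1]-b[0],b[2]-b[1]];e=max(e,key=np.linalg.norm)
    return np.round(c,1),np.round(s,1),round(np.degrees(np.arctan2(e[1],e[0]))%180,1),m.sum(),np.round(np.median(w[m],0),4)
E
python3 - <<'E'
from h import *
p=vision.get_image("top");w=cloud(p);q=vision.get_image("side");wq=cloud(q)
for n,W in(("t",w),("s",wq)):
  print(n,"k1",rect(W,.604,.293,.056,.075,.05))
  print(n,"k2",rect(W,.459,.285,.056,.075,.05))
  print(n,"disc",rect(W,.451,-.168,.009,.02,.06))
  print(n,"pin",rect(W,.451,-.168,.03,.06,.05))
  print(n,"tray",rect(W,.46,-.358,.025,.05,.12))
  print(n,"box",rect(W,.554,.035,.054,.07,.14))
save(p,"keys.png",(200,330,140,340),3)
save(p,"hole.png",(190,300,240,350),5)
# hole: points within box below top
m=(w[...,2]<.05)&(np.hypot(w[...,0]-.53,w[...,1]-.048)<.045);print(w[m].mean(0),m.sum(),rect(w,.53,.048,-.1,.052,.045))
E
```

```text
t k1 (array([606.6, 297.3]), array([24.9, 55.5]), np.float32(142.9), np.int64(322), array([0.6061, 0.297 , 0.064 ]))
t k2 (array([458.7, 284.8]), array([56.9, 24.2]), np.float32(51.4), np.int64(336), array([0.4587, 0.284 , 0.0639]))
t disc (array([ 452. , -162.5]), array([69.2, 77.5]), np.float32(91.2), np.int64(808), array([ 0.4518, -0.167 ,  0.0157]))
t pin (array([ 452.2, -167.5]), array([11.5, 12.2]), np.float32(133.0), np.int64(38), array([ 0.4517, -0.1669,  0.0404]))
t tray (array([ 459., -354.]), array([132. , 130.1]), np.float32(81.6), np.int64(793), array([ 0.4599, -0.3593,  0.0348]))
t box (array([556.7,  35.3]), array([140.4, 181. ]), np.float32(162.6), np.int64(5607), array([0.5587, 0.0329, 0.0605]))
s k1 (array([607.9, 302.3]), array([24.8, 57.1]), np.float32(142.3), np.int64(460), array([0.6071, 0.305 , 0.0631]))
s k2 (array([459.8, 289.8]), array([56.4, 24.6]), np.float32(51.5), np.int64(477), array([0.46  , 0.2919, 0.0631]))
s disc (array([ 454.1, -162.2]), array([69.4, 68.8]), np.float32(84.8), np.int64(463), array([ 0.4535, -0.1572,  0.0148]))
s pin (array([ 454.2, -161.6]), array([13.3,  9.3]), np.float32(58.2), np.int64(34), array([ 0.4538, -0.1604,  0.0387]))
s tray (array([ 460.7, -349.8]), array([138.5, 129.5]), np.float32(81.7), np.int64(535), array([ 0.4627, -0.3352,  0.0323]))
s box (array([558.3,  39.4]), array([146. , 182.1]), np.float32(162.7), np.int64(4612), array([0.5585, 0.0452, 0.0596]))
[0.52984107 0.04517528 0.038947  ] 275 (array([532.7,  46.6]), array([54.8, 38.4]), np.float32(17.4), np.int64(280), array([0.5289, 0.0448, 0.0417]))
```

View pics/keys.png

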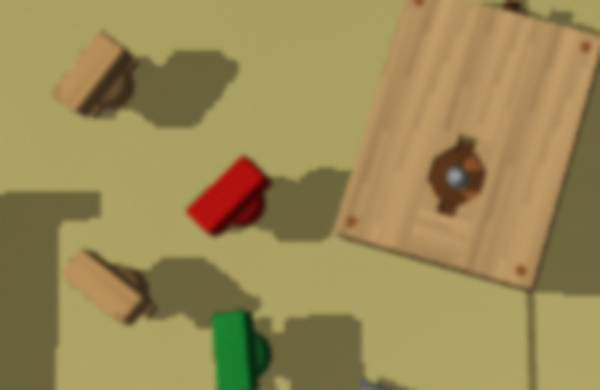

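View pics/hole.png

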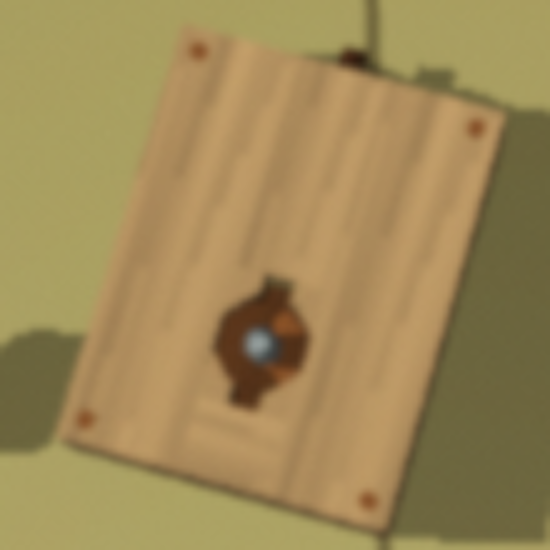

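The crop confirms it: two pale wooden keys, k1 at image (172, 224) and k2 at (175, 295). The red and green ones are not meant. The hole crop shows the slots lying along the box's long side. By the measured heights and sizes, the keyhole is 30 mm from the box centre along −x, at about (0.528, 0.0445), with box +x at −17.4°. I go to k1 first.

```bash
cat >> h.py <<'E'
def pose():
    s=arm.observe();M=R.from_rotvec(s["ee_rot"]).as_matrix()
    return s,np.array(s["position"]),np.degrees(np.arctan2(M[1,0],M[0,0]))
def plan(tgt,h=None,op=0,start=None,vmax=4.0):
    if start is None: s,P,h0=pose()
    else: P,h0=np.array(start[:3]),start[3]
    tgt=np.array(tgt);
    if h is None:h=h0
    dh=h-h0
    dh=(dh+180)%360-180
    n=int(max(np.ceil(np.linalg.norm(tgt-P)*100/vmax),np.ceil(abs(dh)/7)));d=(tgt-P)*100/max(n,1);rows=[];hh=h0
    for i in range(n):
        a=np.radians(hh);x=np.array([np.cos(a),np.sin(a)]);y=np.array([np.sin(a),-np.cos(a)])
        rows.append(f"{d[:2]@x:.2f} {d[:2]@y:.2f} {-d[2]:.2f} {-dh/n:.2f} {op}");hh+=dh/n
    print("at",P.round(4),round(h0,1),"n",n)
    for i in range(0,n,5):print("; ".join(rows[i:i+5]))
E
python3 - <<'E'
from h import *
plan([.6066,.2973,.15],142.9)
E
```

```text
at [ 0.2311 -0.5807  0.2268] 21.7 n 24
2.81 -2.82 0.32 -5.05 0; 3.04 -2.56 0.32 -5.05 0; 3.26 -2.28 0.32 -5.05 0; 3.45 -1.99 0.32 -5.05 0; 3.61 -1.68 0.32 -5.05 0
3.74 -1.35 0.32 -5.05 0; 3.85 -1.02 0.32 -5.05 0; 3.92 -0.68 0.32 -5.05 0; 3.97 -0.33 0.32 -5.05 0; 3.98 0.02 0.32 -5.05 0
3.96 0.37 0.32 -5.05 0; 3.91 0.72 0.32 -5.05 0; 3.84 1.06 0.32 -5.05 0; 3.73 1.39 0.32 -5.05 0; 3.59 1.72 0.32 -5.05 0
3.42 2.03 0.32 -5.05 0; 3.23 2.32 0.32 -5.05 0; 3.02 2.59 0.32 -5.05 0; 2.78 2.85 0.32 -5.05 0; 2.51 3.08 0.32 -5.05 0
2.23 3.29 0.32 -5.05 0; 1.93 3.48 0.32 -5.05 0; 1.62 3.63 0.32 -5.05 0; 1.30 3.76 0.32 -5.05 0
```

play_rows(increments="2.8 -2.8 0.3 -5 0; 3.0 -2.6 0.3 -5 0; 3.3 -2.3 0.3 -5 0; 3.4 -2.0 0.3 -5 0; 3.6 -1.7 0.3 -5 0", grip_force=20)

```text
clock: 1.22
position: [0.3091, -0.3961, 0.2118]
ee_rot: [2.881, 1.251, 0.0]
force: [1.4, -0.1, -0.4]
width: 0.687
gripper_force: 0.0
```

play_rows(increments="3.7 -1.4 0.3 -5 0; 3.8 -1.0 0.3 -5 0; 3.9 -0.7 0.3 -5 0; 4.0 -0.3 0.3 -5 0; 4.0 0 0.3 -5 0")

```text
clock: 1.63
position: [0.3878, -0.2137, 0.197]
ee_rot: [2.542, 1.844, 0.0]
force: [2.2, -0.7, -0.2]
width: 0.495
gripper_force: 0.0
```

play_rows(increments="4.0 0.4 0.3 -5 0; 3.9 0.7 0.3 -5 0; 3.8 1.1 0.3 -5 0; 3.7 1.4 0.3 -5 0; 3.6 1.7 0.3 -5 0")

```text
clock: 2.05
position: [0.4685, -0.032, 0.182]
ee_rot: [2.083, 2.351, 0.001]
force: [0.5, -0.6, -0.0]
width: 0.5
gripper_force: 0.0
```

```bash
python3 -c "
from h import *
plan([.6066,.2973,.15],142.9);print(pose()[0]['joints'])"
```

```text
at [ 0.4685 -0.032   0.182 ] 96.9 n 9
3.45 1.96 0.36 -5.11 0; 3.26 2.26 0.36 -5.11 0; 3.04 2.54 0.36 -5.11 0; 2.81 2.81 0.36 -5.11 0; 2.54 3.04 0.36 -5.11 0
2.26 3.26 0.36 -5.11 0; 1.96 3.45 0.36 -5.11 0; 1.65 3.61 0.36 -5.11 0; 1.32 3.74 0.36 -5.11 0
[ 0.38366766  0.28140914 -0.5218524   1.96569829  0.17327022  0.9366554
 -0.10353278]
```

play_rows(increments="3.45 2.0 0.35 -5.1 0; 3.25 2.25 0.35 -5.1 0; 3.0 2.5 0.35 -5.1 0; 2.8 2.8 0.35 -5.1 0; 2.5 3.0 0.35 -5.1 0")

```text
clock: 2.47
position: [0.5458, 0.1495, 0.1642]
ee_rot: [1.513, 2.753, 0.0]
force: [0.7, 0.3, 0.2]
width: 0.5
gripper_force: 0.0
```

play_rows(increments="2.3 3.3 0.35 -5.1 0; 2.0 3.5 0.35 -5.1 0; 1.6 3.6 0.35 -5.1 0; 1.3 3.7 0.35 -5.1 0; 0 0 0 0 0")

```text
clock: 2.88
position: [0.6074, 0.3023, 0.149]
ee_rot: [-0.989, -2.979, -0.007]
force: [-1.7, -0.1, 0.4]
width: 0.501
gripper_force: 0.0
```

```bash
python3 -c "
from h import *
p=vision.get_image('top');save(p,'k1a.png',(170,330,110,310),3)
print(proj(p,np.array([.6066,.2973,.15])))
p=vision.get_image('side');save(p,'k1s.png',(280,430,170,370),3)
plan([.6066,.2973,.036],142.9);print(pose()[0]['joints'])"
```

```text
(np.float64(156.5617297801958), np.float64(215.08743455893057))
at [0.6072 0.2959 0.1493] 142.7 n 3
0.04 0.03 3.78 -0.06 0; 0.04 0.03 3.78 -0.06 0; 0.04 0.03 3.78 -0.06 0
[-0.132123    0.67518905 -0.66441333  1.48546225  0.43789643  1.13362634
  0.04326188]
```

View pics/k1s.png

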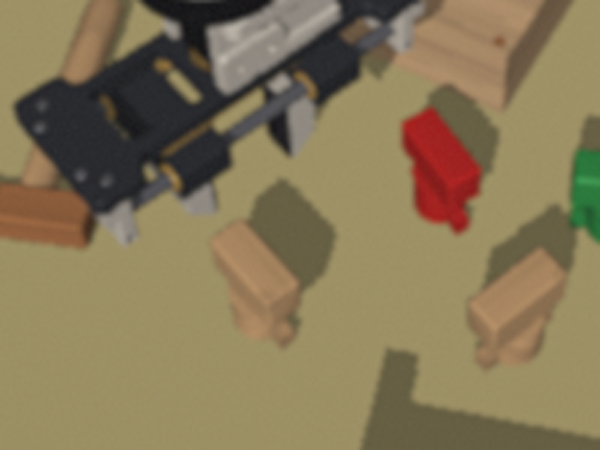

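Side crop: the open fingers straddle k1 (head at crop (255, 255)). The red key is clear. I descend, grip, and lift.

play_rows(increments="0 0 3.8 0 0; 0 0 3.8 0 0; 0 0 3.7 0 0; 0 0 0 0 0; 0 0 0 0 -0.6")

```text
clock: 3.4
position: [0.607, 0.2916, 0.0363]
ee_rot: [-1.01, -2.973, 0.005]
force: [-0.1, 0.6, 1.1]
width: 0.467
gripper_force: 0.0
```

play_rows(increments="0 0 0 0 -0.6; 0 0 0 0 -0.6; 0 0 0 0 -0.6; 0 0 0 0 -0.6; 0 0 0 0 -0.6", grip_force=25)

```text
clock: 3.82
position: [0.6089, 0.2944, 0.0395]
ee_rot: [1.007, 2.973, 0.003]
force: [-0.6, -1.1, 7.5]
width: 0.262
gripper_force: 25.0
```

```bash
python3 -c "
from h import *
p=vision.get_image('top');w=cloud(p);print(rect(w,.607,.297,.056,.066,.045))
s,P,h=pose();print(P,h,s['force'],s['width'],s['gripper_force'])"
```

```text
(array([0., 0.]), array([0., 0.]), np.float32(0.0), np.int64(0), array([nan, nan, nan]))
[0.60885353 0.29438737 0.03947308] 142.57388714514897 [-0.17343903 -0.83869107  6.94736163] 0.2581467514847075 24.996074438095093
  return _methods._mean(a, axis=axis, dtype=dtype,
  ret = um.true_divide(
```

play_rows(increments="0 0 -3 0 -0.6; 0 0 -4 0 -0.6; 0 0 -3 0 -0.6; 0 0 0 0 -0.6; 0 0 0 0 -0.6")

```text
clock: 4.28
position: [0.6088, 0.2949, 0.1403]
ee_rot: [1.006, 2.972, 0.005]
force: [0.2, -0.4, -1.5]
width: 0.258
gripper_force: 25.0
```

```bash
python3 -c "
from h import *
p=vision.get_image('side');w=cloud(p);s,P,h=pose();print(P,h,s['force'],s['width'],s['joints'].round(2))
m=(np.hypot(w[...,0]-P[0],w[...,1]-P[1])<.05)&(w[...,2]<P[2]+.024)&(w[...,2]>P[2]-.06)
a=np.radians(h);d=w[m]-P;x=d[:,:2]@[np.cos(a),np.sin(a)];y=d[:,:2]@[np.sin(a),-np.cos(a)]
for z in np.arange(-.05,.024,.006):
  k=abs(d[:,2]-z)<.003
  if k.sum():print(z.round(3),k.sum(),x[k].min().round(4),x[k].max().round(4),y[k].min().round(4),y[k].max().round(4))
save(p,'held.png',(230,380,180,380),3)
plan([.452,-.167,.12],None,-.6)"
```

```text
[0.60799909 0.29395771 0.13823787] 142.58897108218778 [ 0.17764247 -0.51856483 -1.75225913] 0.25974318476701 [-0.13  0.68 -0.66  1.5   0.45  1.11  0.04]
-0.038 12 0.0108 0.0319 -0.0023 0.0166
-0.032 49 0.0018 0.0317 -0.0098 0.0199
-0.026 67 0.0016 0.0314 -0.0058 0.0193
-0.02 27 -0.0026 0.0221 0.0019 0.0194
-0.014 24 0.0017 0.0204 0.0114 0.0195
-0.008 19 0.0008 0.019 0.0121 0.0193
-0.002 32 0.0061 0.0333 -0.008 0.0194
0.004 47 0.0096 0.0342 -0.0087 0.02
0.01 63 0.0092 0.0344 -0.0214 0.0247
0.016 88 -0.006 0.0348 -0.0263 0.0311
0.022 104 -0.0204 0.0346 -0.0258 0.0315
at [0.608  0.294  0.1382] 142.6 n 13
-1.20 -3.55 0.14 -0.00 -0.6; -1.20 -3.55 0.14 -0.00 -0.6; -1.20 -3.55 0.14 -0.00 -0.6; -1.20 -3.55 0.14 -0.00 -0.6; -1.20 -3.55 0.14 -0.00 -0.6
-1.20 -3.55 0.14 -0.00 -0.6; -1.20 -3.55 0.14 -0.00 -0.6; -1.20 -3.55 0.14 -0.00 -0.6; -1.20 -3.55 0.14 -0.00 -0.6; -1.20 -3.55 0.14 -0.00 -0.6
-1.20 -3.55 0.14 -0.00 -0.6; -1.20 -3.55 0.14 -0.00 -0.6; -1.20 -3.55 0.14 -0.00 -0.6
```

View pics/held.png

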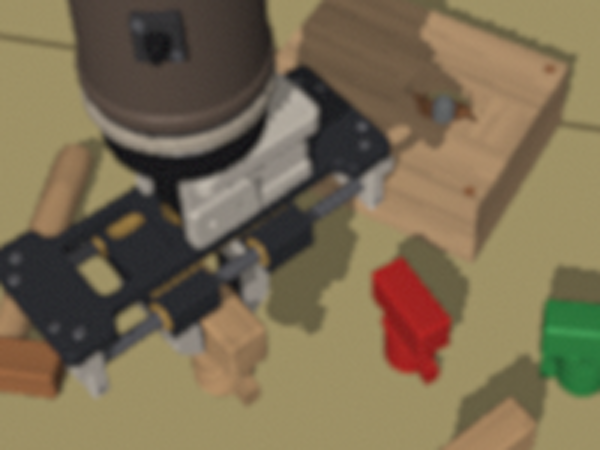

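```bash
python3 -c "
from h import *
plan([.4555,-.168,.125],162.6,-.6)"
```

```text
at [0.608  0.294  0.1382] 142.6 n 13
-1.23 -3.54 0.10 -1.54 -0.6; -1.13 -3.57 0.10 -1.54 -0.6; -1.04 -3.60 0.10 -1.54 -0.6; -0.94 -3.62 0.10 -1.54 -0.6; -0.84 -3.65 0.10 -1.54 -0.6
-0.74 -3.67 0.10 -1.54 -0.6; -0.64 -3.69 0.10 -1.54 -0.6; -0.54 -3.70 0.10 -1.54 -0.6; -0.44 -3.72 0.10 -1.54 -0.6; -0.34 -3.73 0.10 -1.54 -0.6
-0.24 -3.73 0.10 -1.54 -0.6; -0.14 -3.74 0.10 -1.54 -0.6; -0.04 -3.74 0.10 -1.54 -0.6
```

play_rows(increments="-1.2 -3.5 0.1 -1.5 -0.6; -1.1 -3.6 0.1 -1.5 -0.6; -1.0 -3.6 0.1 -1.5 -0.6; -0.9 -3.6 0.1 -1.5 -0.6; -0.8 -3.6 0.1 -1.5 -0.6")

```text
clock: 4.75
position: [0.5459, 0.1157, 0.1307]
ee_rot: [-0.808, -3.034, 0.003]
force: [1.0, -0.9, 0.3]
width: 0.258
gripper_force: 25.0
```

play_rows(increments="-0.7 -3.7 0.1 -1.5 -0.6; -0.6 -3.7 0.1 -1.5 -0.6; -0.5 -3.7 0.1 -1.5 -0.6; -0.4 -3.7 0.1 -1.5 -0.6; -0.3 -3.7 0.1 -1.5 -0.6")

```text
clock: 5.17
position: [0.4843, -0.0603, 0.1261]
ee_rot: [-0.608, -3.08, 0.001]
force: [0.6, -0.7, -0.5]
width: 0.254
gripper_force: 25.0
```

play_rows(increments="-0.2 -3.7 0.1 -1.5 -0.6; -0.1 -3.7 0.1 -1.5 -0.6; 0 -3.7 0.1 -1.5 -0.6; 0 0 0 0 -0.6; 0 0 0 0 -0.6")

```text
clock: 5.58
position: [0.4473, -0.1658, 0.1229]
ee_rot: [-0.497, -3.099, 0.0]
force: [0.2, 0.5, -0.6]
width: 0.256
gripper_force: 25.0
```

```bash
python3 -c "
from h import *
s,P,h=pose();print(s['force'],s['width'],s['joints'].round(2))
p=vision.get_image('side');w=cloud(p);save(p,'g.png',(130,260,310,450),4)
G=np.array([.454,-.162]) # gauge in side-camera frame
m=(np.hypot(w[...,0]-P[0],w[...,1]-P[1])<.05)&(w[...,2]<P[2]+.024)&(w[...,2]>P[2]-.045)
a=np.radians(h);d=w[m].copy();z=d[:,2]-P[2];d=d[:,:2]-G;x=d@[np.cos(a),np.sin(a)];y=d@[np.sin(a),-np.cos(a)]
for zz in np.arange(-.04,.024,.006):
  k=abs(z-zz)<.003
  if k.sum():print(zz.round(3),k.sum(),x[k].min().round(4),x[k].max().round(4),y[k].min().round(4),y[k].max().round(4))
plan([.4555,-.168,.065],162.6,-.6)"
```

```text
[ 0.15319558  0.50663428 -0.63918971] 0.25612004229564356 [ 0.86  0.45 -0.81  2.    0.42  0.87  1.08]
-0.04 20 -0.0158 0.0353 -0.0063 0.0126
-0.034 53 -0.0177 0.0371 -0.0103 0.014
-0.028 60 -0.0161 0.0356 -0.0106 0.0135
-0.022 34 -0.002 0.029 -0.0051 0.0156
-0.016 32 -0.0039 0.0267 -0.0033 0.0159
-0.01 29 -0.0123 0.0259 0.002 0.0135
-0.004 38 -0.0156 0.0361 0.0041 0.0139
0.002 27 -0.0157 0.0382 -0.011 0.0156
0.008 34 -0.0046 0.0384 -0.0134 0.0204
0.014 41 -0.0033 0.0384 -0.013 0.0277
0.02 39 0.013 0.0379 -0.0235 0.0097
at [ 0.4484 -0.1637  0.1233] 161.9 n 2
-0.40 -0.09 2.92 -0.33 -0.6; -0.40 -0.10 2.92 -0.33 -0.6
```

View pics/g.png

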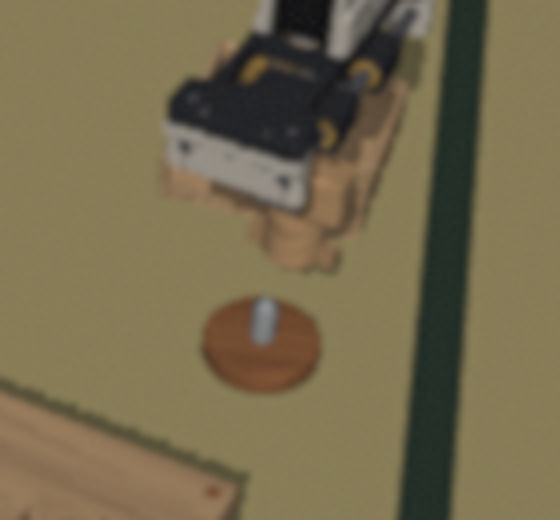

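Side crop: the key hangs upright, about 10 mm to +x (tool) of the pin (pin at crop (263, 320)). I correct for that and lower it gently.

play_rows(increments="-0.9 -0.1 2 -0.6 -0.6; 0 0 2 0 -0.6; 0 0 0 0 -0.6; 0 0 0 0 -0.6")

```text
clock: 5.97
position: [0.4573, -0.1651, 0.0837]
ee_rot: [-0.468, -3.104, -0.002]
force: [-0.1, 0.6, -1.1]
width: 0.258
gripper_force: 25.0
```

play_rows(increments="0 0 0.5 0 -0.6; 0 0 0.3 0 -0.6; 0 0 0.3 0 -0.6; 0 0 0 0 -0.6")

```text
clock: 6.3
position: [0.4608, -0.1676, 0.0758]
ee_rot: [0.471, 3.1, -0.003]
force: [1.1, -3.0, 15.1]
width: 0.26
gripper_force: 25.0
```

play_rows(increments="0 0 0 0 -0.6; 0 0 0 0 -0.6; 0 0 0 0 -0.6")

```text
clock: 6.55
position: [0.4608, -0.1676, 0.0759]
ee_rot: [0.471, 3.1, -0.003]
force: [1.1, -2.1, 15.7]
width: 0.253
gripper_force: 25.0
```

```bash
python3 -c "
from h import *
s,P,h=pose();print(P,h,s['force'],s['ft_torque'],R.from_rotvec(s['ee_rot']).as_matrix()[:,2])
p=vision.get_image('side');w=cloud(p);save(p,'g2.png',(130,260,310,450),4)"
```

```text
[ 0.4608256  -0.16759456  0.07585456] 162.7056215004454 [ 1.08928523 -2.08905938 15.67637544] [-0.62254381 -0.31095844  0.04618031] [ 0.00602614 -0.00271577 -0.99997815]
```

View pics/g2.png

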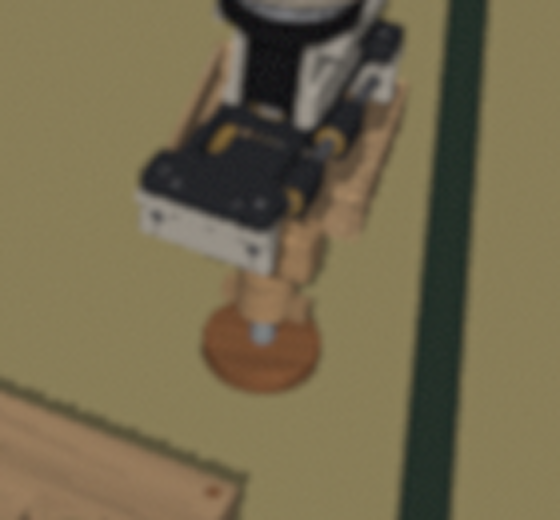

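play_rows(increments="0 -0.2 0 0 -0.6; 0 0 0 0 -0.6; 0 0 0 0 -0.6")

```text
clock: 6.85
position: [0.4607, -0.1679, 0.0759]
ee_rot: [0.47, 3.099, 0.001]
force: [1.7, 2.9, 13.6]
width: 0.259
gripper_force: 25.0
```

play_rows(increments="-0.3 0 0 0 -0.6; 0 0 0 0 -0.6; 0 0 0 0 -0.6")

```text
clock: 7.1
position: [0.4623, -0.1685, 0.0755]
ee_rot: [0.47, 3.102, 0.001]
force: [-1.8, 2.8, 14.3]
width: 0.26
gripper_force: 25.0
```

play_rows(increments="0.5 0 0 0 -0.6; 0 0 0 0 -0.6; 0 0 0 0 -0.6")

```text
clock: 7.35
position: [0.4592, -0.1676, 0.0758]
ee_rot: [0.47, 3.098, 0.001]
force: [4.1, 1.7, 9.5]
width: 0.256
gripper_force: 25.0
```

play_rows(increments="-0.2 0.4 0 0 -0.6; 0 0 0 0 -0.6; 0 0 0 0 -0.6")

```text
clock: 7.6
position: [0.46, -0.1669, 0.0754]
ee_rot: [0.473, 3.102, -0.006]
force: [-1.6, -6.9, 15.3]
width: 0.261
gripper_force: 25.0
```

The key sits centred on the pin's taper, with firm side forces on all sides. It will not go below about 4–7 mm even with wiggling, so this is the narrow bore. Reject k1.

```bash
python3 -c "
from h import *
plan([.46,-.355,.12],150,-.6,start=[.46,-.167,.1254,162.6])"
```

```text
at [ 0.46   -0.167   0.1254] 162.6 n 5
-1.12 -3.59 0.11 2.52 -0.6; -1.28 -3.54 0.11 2.52 -0.6; -1.44 -3.48 0.11 2.52 -0.6; -1.59 -3.41 0.11 2.52 -0.6; -1.74 -3.34 0.11 2.52 -0.6
```

play_rows(increments="0 0 -3.5 0 -0.6; 0 0 -2 0 -0.6; 0 0 0 0 -0.6")

```text
clock: 7.85
position: [0.461, -0.1647, 0.1325]
ee_rot: [0.471, 3.1, -0.002]
force: [0.5, -0.1, -0.8]
width: 0.261
gripper_force: 25.0
```

play_rows(increments="-1.1 -3.6 0.1 2.5 -0.6; -1.3 -3.5 0.1 2.5 -0.6; -1.4 -3.5 0.1 2.5 -0.6; -1.6 -3.4 0.1 2.5 -0.6; -1.7 -3.3 0.1 2.5 -0.6")

```text
clock: 8.27
position: [0.4582, -0.3541, 0.1233]
ee_rot: [0.811, 3.035, -0.001]
force: [0.4, 0.0, -0.1]
width: 0.261
gripper_force: 25.0
```

play_rows(increments="0 0 3.2 0 -0.6; 0 0 3.2 0 -0.6; 0 0 1.1 0 -0.6; 0 0 0 0 -0.6")

```text
clock: 8.6
position: [0.4565, -0.3508, 0.0456]
ee_rot: [-0.805, -3.031, -0.003]
force: [-0.1, -0.3, -0.8]
width: 0.257
gripper_force: 25.0
```

Lower gently to contact, release, lift.

play_rows(increments="0 0 0.3 0 -0.6; 0 0 0.2 0 -0.6; 0 0 0 0 -0.6")

```text
clock: 8.85
position: [0.4594, -0.3524, 0.0445]
ee_rot: [0.806, 3.034, -0.001]
force: [-0.8, 0.2, -0.2]
width: 0.261
gripper_force: 25.0
```

play_rows(increments="0 0 0 0 0; 0 0 0 0 0; 0 0 0 0 0; 0 0 0 0 0")

```text
clock: 9.18
position: [0.4586, -0.3526, 0.0437]
ee_rot: [0.808, 3.035, -0.001]
force: [0.3, -0.1, -0.1]
width: 0.481
gripper_force: 0.0
```

play_rows(increments="0 0 -3 0 0; 0 0 -4 0 0; 0 0 -4 0 0; 0 0 0 0 0")

```text
clock: 9.52
position: [0.4624, -0.3536, 0.1609]
ee_rot: [0.805, 3.026, -0.005]
force: [2.7, 0.3, 0.1]
width: 0.501
gripper_force: 0.0
```

```bash
python3 -c "
from h import *
plan([.459,.285,.16],51.4,0)"
```

```text
at [ 0.4624 -0.3536  0.1609] 150.2 n 16
2.00 3.45 0.01 6.18 0; 2.36 3.22 0.01 6.18 0; 2.69 2.95 0.01 6.18 0; 2.99 2.64 0.01 6.18 0; 3.26 2.30 0.01 6.18 0
3.49 1.94 0.01 6.18 0; 3.68 1.55 0.01 6.18 0; 3.82 1.15 0.01 6.18 0; 3.92 0.73 0.01 6.18 0; 3.98 0.30 0.01 6.18 0
3.99 -0.13 0.01 6.18 0; 3.95 -0.56 0.01 6.18 0; 3.87 -0.98 0.01 6.18 0; 3.74 -1.39 0.01 6.18 0; 3.57 -1.78 0.01 6.18 0
3.36 -2.16 0.01 6.18 0
```

play_rows(increments="2.0 3.5 0 6.2 0; 2.4 3.2 0 6.2 0; 2.7 2.9 0 6.2 0; 3.0 2.6 0 6.2 0; 3.3 2.3 0 6.2 0")

```text
clock: 9.93
position: [0.4561, -0.1511, 0.1535]
ee_rot: [1.598, 2.704, 0.0]
force: [0.4, 0.1, -0.2]
width: 0.501
gripper_force: 0.0
```

play_rows(increments="3.5 1.9 0 6.2 0; 3.7 1.5 0 6.2 0; 3.8 1.1 0 6.2 0; 3.9 0.7 0 6.2 0; 4.0 0.3 0 6.2 0")

```text
clock: 10.35
position: [0.4541, 0.0444, 0.1536]
ee_rot: [2.25, 2.192, 0.001]
force: [0.7, -0.5, -0.6]
width: 0.5
gripper_force: 0.0
```

play_rows(increments="4.0 -0.1 0 6.2 0; 3.9 -0.6 0 6.2 0; 3.9 -1.0 0 6.2 0; 3.7 -1.4 0 6.2 0; 3.6 -1.8 0 6.2 0")

```text
clock: 10.77
position: [0.4503, 0.24, 0.1535]
ee_rot: [2.746, 1.525, 0.001]
force: [0.9, 0.1, 0.1]
width: 0.498
gripper_force: 0.0
```

play_rows(increments="3.4 -2.2 0 6.2 0; 0 0 0 0 0; 0 0 0 0 0")

```text
clock: 11.02
position: [0.4485, 0.2822, 0.1534]
ee_rot: [-2.816, -1.39, -0.001]
force: [-0.4, -0.6, 0.4]
width: 0.499
gripper_force: 0.0
```

```bash
python3 -c "
from h import *
p=vision.get_image('top');w=cloud(p)
m=(np.hypot(w[...,0]-.46,w[...,1]+.357)<.055)&(w[...,2]>.02);print('reject',m.sum(),w[m].min(0),w[m].max(0))
plan([.459,.286,.04],51.4,0);print(pose()[0]['joints'].round(2))"
```

```text
reject 474 [ 0.42436497 -0.37360944  0.02004188] [ 0.48165859 -0.32810992  0.07497735]
at [0.4491 0.2796 0.1531] 52.4 n 3
0.37 0.13 3.77 0.34 0; 0.37 0.13 3.77 0.34 0; 0.37 0.13 3.77 0.34 0
[-0.28  0.41 -0.5   1.87  0.24  0.93 -1.55]
```

play_rows(increments="1.1 0.4 1.5 1 0; 0 0 3.3 0 0; 0 0 3.3 0 0; 0 0 3.2 0 0; 0 0 0 0 0")

```text
clock: 11.48
position: [0.4573, 0.2801, 0.0353]
ee_rot: [2.832, 1.354, -0.014]
force: [0.0, -1.0, 0.3]
width: 0.498
gripper_force: 0.0
```

```bash
python3 -c "
from h import *
plan([.459,.286,.04],51.4,0)"
```

```text
at [0.4573 0.2801 0.0353] 51.1 n 1
0.56 -0.24 -0.47 -0.29 0
```

play_rows(increments="0 0 0 0 -0.6; 0 0 0 0 -0.6; 0 0 0 0 -0.6; 0 0 0 0 -0.6; 0 0 0 0 -0.6")

```text
clock: 11.9
position: [0.4608, 0.2855, 0.0422]
ee_rot: [-2.833, -1.357, -0.005]
force: [-0.8, -1.3, 8.7]
width: 0.26
gripper_force: 25.0
```

```bash
python3 -c "
from h import *
s,P,h=pose();print(P,h,s['force'],s['width'],s['gripper_force'])
d=np.array([.4587,.2848])-P[:2];a=np.radians(h);print('top off',d@[np.cos(a),np.sin(a)],d@[np.sin(a),-np.cos(a)])
d=np.array([.4598,.2898])-P[:2];print('side off',d@[np.cos(a),np.sin(a)],d@[np.sin(a),-np.cos(a)])"
```

```text
[0.46077043 0.28548661 0.04217331] 51.18577577652296 [-0.77586652 -1.31937548  8.72865436] 0.2601268034780887 25.001776814460754
top off -0.0018327313130898908 -0.0011828733070209999
side off 0.002752657586790336 -0.0034597590390803025
```

play_rows(increments="0 0 -3 0 -0.6; 0 0 -4 0 -0.6; 0 0 -3.5 0 -0.6; 0 0 0 0 -0.6")

```text
clock: 12.23
position: [0.4625, 0.2879, 0.1527]
ee_rot: [-2.831, -1.357, -0.017]
force: [0.7, 1.1, -1.0]
width: 0.259
gripper_force: 25.0
```

```bash
python3 -c "
from h import *
plan([.4545,-.1655,.14],162.6,-.6);print(pose()[0]['joints'].round(2))"
```

```text
at [0.4625 0.2879 0.1527] 51.2 n 16
-2.24 1.74 0.08 -6.96 -0.6; -2.43 1.45 0.08 -6.96 -0.6; -2.59 1.15 0.08 -6.96 -0.6; -2.71 0.82 0.08 -6.96 -0.6; -2.79 0.49 0.08 -6.96 -0.6
-2.83 0.15 0.08 -6.96 -0.6; -2.83 -0.20 0.08 -6.96 -0.6; -2.78 -0.54 0.08 -6.96 -0.6; -2.70 -0.87 0.08 -6.96 -0.6; -2.57 -1.19 0.08 -6.96 -0.6
-2.41 -1.50 0.08 -6.96 -0.6; -2.21 -1.78 0.08 -6.96 -0.6; -1.98 -2.03 0.08 -6.96 -0.6; -1.72 -2.26 0.08 -6.96 -0.6; -1.43 -2.45 0.08 -6.96 -0.6
-1.12 -2.60 0.08 -6.96 -0.6
[-0.28  0.43 -0.5   1.84  0.25  0.93 -1.57]
```

play_rows(increments="-2.2 1.7 0 -7 -0.6; -2.4 1.5 0.1 -7 -0.6; -2.6 1.2 0.1 -7 -0.6; -2.7 0.8 0.1 -7 -0.6; -2.8 0.5 0.1 -7 -0.6")

```text
clock: 12.65
position: [0.4582, 0.1424, 0.1419]
ee_rot: [2.286, 2.153, 0.002]
force: [0.5, 0.2, -0.6]
width: 0.256
gripper_force: 25.0
```

play_rows(increments="-2.8 0.2 0.1 -7 -0.6; -2.8 -0.2 0.1 -7 -0.6; -2.8 -0.5 0.1 -7 -0.6; -2.7 -0.9 0.1 -7 -0.6; -2.6 -1.2 0.1 -7 -0.6")

```text
clock: 13.07
position: [0.4571, 0.0005, 0.1369]
ee_rot: [1.533, 2.74, 0.0]
force: [0.6, -0.5, -1.7]
width: 0.258
gripper_force: 25.0
```

play_rows(increments="-2.4 -1.5 0.1 -7 -0.6; -2.2 -1.8 0.1 -7 -0.6; -2.0 -2.0 0.1 -7 -0.6; -1.7 -2.3 0.1 -7 -0.6; -1.4 -2.5 0.1 -7 -0.6")

```text
clock: 13.48
position: [0.4548, -0.142, 0.1319]
ee_rot: [0.638, 3.075, -0.001]
force: [-0.2, 0.7, -1.9]
width: 0.256
gripper_force: 25.0
```

play_rows(increments="-1.1 -2.6 0.1 -6.6 -0.6; 0 0 0 0 -0.6; 0 0 0 0 -0.6; 0 0 0 0 -0.6")

```text
clock: 13.82
position: [0.4544, -0.1682, 0.1306]
ee_rot: [0.473, 3.105, 0.0]
force: [-0.2, 0.3, -1.1]
width: 0.259
gripper_force: 25.0
```

```bash
cat > side.py <<'E'
from h import *
s,P,h=pose();print(s['force'],s['width'])
p=vision.get_image('side');w=cloud(p)
G=np.array([.454,-.162])
m=(np.hypot(w[...,0]-P[0],w[...,1]-P[1])<.05)&(w[...,2]<P[2]+.024)&(w[...,2]>P[2]-.048)
a=np.radians(h);d=w[m].copy();z=d[:,2]-P[2];d=d[:,:2]-G;x=d@[np.cos(a),np.sin(a)];y=d@[np.sin(a),-np.cos(a)]
for zz in np.arange(-.046,.024,.006):
  k=abs(z-zz)<.003
  if k.sum():print(zz.round(3),k.sum(),x[k].min().round(4),x[k].max().round(4),y[k].min().round(4),y[k].max().round(4))
plan([.4545,-.1655,.14],162.6,-.6)
E
python3 side.py
```

```text
[-0.15090069  0.31195454 -1.05290185] 0.2593766345808178
-0.04 37 -0.0267 0.0241 -0.0073 0.0126
-0.034 58 -0.0283 0.0248 -0.0094 0.0135
-0.028 44 -0.0274 0.0231 -0.0087 0.0133
-0.022 35 -0.0176 0.0153 -0.0094 0.0159
-0.016 29 -0.0174 0.0141 -0.0019 0.015
-0.01 43 -0.0142 0.0243 -0.0144 0.0148
-0.004 40 -0.0293 0.0266 -0.0041 0.0161
0.002 34 -0.0236 0.0268 -0.0122 0.0142
0.008 29 -0.0128 0.0267 -0.0135 0.021
0.014 34 -0.0126 0.0268 -0.0287 0.0261
0.02 69 -0.0069 0.0271 -0.0231 0.0279
at [ 0.4545 -0.1676  0.1307] 162.8 n 1
0.07 0.20 -0.93 0.18 -0.6
```

play_rows(increments="-0.1 0 2.2 0 -0.6; 0 0 2 0 -0.6; 0 0 0 0 -0.6; 0 0 0.4 0 -0.6; 0 0 0.4 0 -0.6")

```text
clock: 14.28
position: [0.4561, -0.168, 0.081]
ee_rot: [0.468, 3.105, -0.0]
force: [0.0, -0.2, -0.7]
width: 0.26
gripper_force: 25.0
```

play_rows(increments="0 0 0.4 0 -0.6; 0 0 0.3 0 -0.6; 0 0 0 0 -0.6")

```text
clock: 14.53
position: [0.4551, -0.168, 0.073]
ee_rot: [-0.469, -3.106, -0.001]
force: [-1.9, 4.4, -2.4]
width: 0.26
gripper_force: 25.0
```

play_rows(increments="0 0.1 0.4 0 -0.6; 0 0 0.4 0 -0.6; 0 0 0.4 0 -0.6; 0 0 0 0 -0.6")

```text
clock: 14.87
position: [0.4552, -0.1678, 0.0604]
ee_rot: [-0.47, -3.105, -0.001]
force: [-1.4, 3.5, -2.5]
width: 0.26
gripper_force: 25.0
```

play_rows(increments="0 0 0.3 0 -0.6; 0 0 0.2 0 -0.6; 0 0 0 0 -0.6; 0 0 0 0 -0.6")

```text
clock: 15.2
position: [0.4558, -0.1678, 0.0567]
ee_rot: [0.469, 3.106, -0.001]
force: [-3.8, 4.4, 10.0]
width: 0.26
gripper_force: 25.0
```

Seated on the disc (TCP 0.0567, foot ≈ 0.015), so k2 fits. I relieve the push and use the side forces to find the play centre.

play_rows(increments="0 0 -0.3 0 -0.6; 0.2 0.2 0 0 -0.6; 0 0 0 0 -0.6; 0 0 0 0 -0.6")

```text
clock: 15.53
position: [0.4545, -0.1659, 0.0593]
ee_rot: [0.47, 3.106, -0.001]
force: [0.8, 0.1, -1.6]
width: 0.259
gripper_force: 25.0
```

play_rows(increments="0.2 0 0 0 -0.6; 0 0 0 0 -0.6; 0 0 0 0 -0.6")

```text
clock: 15.78
position: [0.4527, -0.1652, 0.0593]
ee_rot: [0.47, 3.105, -0.0]
force: [1.3, -1.3, -1.8]
width: 0.26
gripper_force: 25.0
```

play_rows(increments="0 0.2 0 0 -0.6; 0 0 0 0 -0.6; 0 0 0 0 -0.6")

```text
clock: 16.03
position: [0.4531, -0.1642, 0.0593]
ee_rot: [0.471, 3.106, -0.003]
force: [1.6, -4.8, -0.8]
width: 0.258
gripper_force: 25.0
```

play_rows(increments="-0.1 -0.2 0 0 -0.6; 0 0 -2 0 -0.6; 0 0 -3 0 -0.6; 0 0 -2.2 0 -0.6; 0 0 0 0 -0.6")

```text
clock: 16.45
position: [0.4555, -0.1647, 0.1348]
ee_rot: [0.468, 3.101, -0.001]
force: [1.1, -0.1, 0.1]
width: 0.261
gripper_force: 25.0
```

```bash
python3 -c "
from h import *
plan([.53,.045,.13],162.6,-.6)"
```

```text
at [ 0.4555 -0.1647  0.1348] 162.8 n 6
-0.15 3.71 0.08 0.04 -0.6; -0.15 3.71 0.08 0.04 -0.6; -0.15 3.71 0.08 0.04 -0.6; -0.15 3.71 0.08 0.04 -0.6; -0.14 3.71 0.08 0.04 -0.6
-0.14 3.71 0.08 0.04 -0.6
```

play_rows(increments="-0.15 3.7 0.1 0 -0.6; -0.15 3.7 0.1 0 -0.6; -0.15 3.7 0.1 0 -0.6; -0.15 3.7 0.1 0 -0.6; -0.15 3.7 0.1 0 -0.6")

```text
clock: 16.87
position: [0.5149, 0.011, 0.1255]
ee_rot: [-0.47, -3.105, 0.0]
force: [1.1, 0.2, -1.0]
width: 0.263
gripper_force: 25.0
```

play_rows(increments="-0.15 3.7 0 0 -0.6; 0 0 0 0 -0.6; 0 0 0 0 -0.6; 0 0 0 0 -0.6; 0 0 0 0 -0.6")

```text
clock: 17.28
position: [0.5269, 0.0427, 0.1255]
ee_rot: [-0.472, -3.105, 0.002]
force: [-1.4, 0.2, -1.8]
width: 0.26
gripper_force: 25.0
```

```bash
python3 -c "
from h import *
print(pose()[0]['joints'].round(2));plan([.53,.045,.11],162.6,-.6)
p=vision.get_image('side');w=cloud(p);save(p,'sock.png',(190,310,250,400),4)
s,P,h=pose();S=np.array([.5297,.0484])
m=(np.hypot(w[...,0]-P[0],w[...,1]-P[1])<.05)&(w[...,2]<P[2]+.024)&(w[...,2]>P[2]-.048)
a=np.radians(h);d=w[m].copy();z=d[:,2]-P[2];d=d[:,:2]-S;x=d@[np.cos(a),np.sin(a)];y=d@[np.sin(a),-np.cos(a)]
for zz in np.arange(-.046,.024,.006):
  k=abs(z-zz)<.003
  if k.sum():print(zz.round(3),k.sum(),x[k].min().round(4),x[k].max().round(4),y[k].min().round(4),y[k].max().round(4))
"
```

```text
[ 0.44  0.54 -0.87  1.88  0.51  0.96  0.61]
at [0.5269 0.0427 0.1255] 162.7 n 1
-0.23 0.31 1.55 0.11 -0.6
-0.04 44 -0.0236 0.028 -0.0107 0.0116
-0.034 52 -0.0228 0.0282 -0.0106 0.012
-0.028 50 -0.0103 0.0281 -0.0095 0.0126
-0.022 27 -0.0036 0.0189 -0.0041 0.0129
-0.016 24 0.0028 0.0178 0.0003 0.0123
-0.01 19 0.0049 0.0177 0.0026 0.0116
-0.004 28 0.0113 0.0301 -0.0103 0.0104
0.002 26 0.0105 0.0307 -0.0102 0.0111
0.008 39 0.0099 0.0306 -0.0147 0.0206
0.014 41 0.0101 0.03 -0.0135 0.0213
0.02 103 0.0084 0.0298 -0.017 0.0209
```

View pics/sock.png

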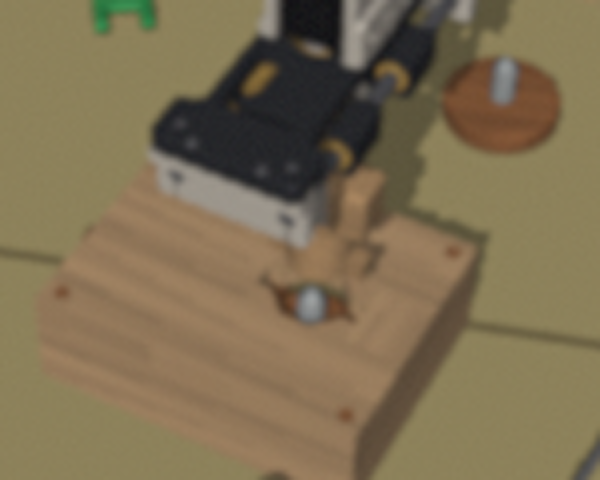

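Side crop: the key hovers behind the hole (pin at crop (311, 300)). Both estimates agree on a correction of about −2.5 / +3.3 mm.

play_rows(increments="-0.25 0.3 1.0 0 -0.6; 0 0 0.8 0 -0.6; 0 0 0 0 -0.6; 0 0 0 0 -0.6; 0 0 0 0 -0.6")

```text
clock: 17.75
position: [0.5307, 0.0463, 0.108]
ee_rot: [-0.47, -3.106, -0.0]
force: [0.2, 0.0, -0.7]
width: 0.262
gripper_force: 25.0
```

```bash
python3 -c "
from h import *
print(pose()[0]['force']);plan([.53,.045,.1],162.6,-.6)"
```

```text
[ 0.22345811  0.03762613 -0.67336441]
at [0.5307 0.0463 0.108 ] 162.8 n 1
0.02 -0.14 0.80 0.19 -0.6
```

play_rows(increments="0 -0.1 0.4 0.2 -0.6; 0 0 0.3 0 -0.6; 0 0 0.3 0 -0.6; 0 0 0 0 -0.6")

```text
clock: 18.08
position: [0.5302, 0.0453, 0.0976]
ee_rot: [-0.475, -3.105, 0.001]
force: [0.2, -1.1, -0.8]
width: 0.259
gripper_force: 25.0
```

play_rows(increments="0 0 0.3 0 -0.6; 0 0 0.2 0 -0.6; 0 0 0 0 -0.6")

```text
clock: 18.33
position: [0.5303, 0.0454, 0.0928]
ee_rot: [-0.475, -3.105, 0.0]
force: [-0.4, -0.1, -1.1]
width: 0.259
gripper_force: 25.0
```

play_rows(increments="0 0 0.5 0 -0.6; 0 0 0.4 0 -0.6; 0 0 0 0 -0.6")

```text
clock: 18.58
position: [0.5305, 0.0455, 0.0836]
ee_rot: [-0.475, -3.105, 0.0]
force: [-0.4, -1.5, 2.3]
width: 0.26
gripper_force: 25.0
```

play_rows(increments="0 0 0.4 0 -0.6; 0 0 0.4 0 -0.6; 0 0 0 0 -0.6", grip_force=45)

```text
clock: 18.83
position: [0.5307, 0.0456, 0.0759]
ee_rot: [0.475, 3.105, 0.0]
force: [0.3, -0.6, 5.3]
width: 0.262
gripper_force: 45.0
```

play_rows(increments="0 0 0.3 0 -0.6; 0 0 0 0 -0.6; 0 0 0 0 -0.6")

```text
clock: 19.08
position: [0.5308, 0.0456, 0.0737]
ee_rot: [0.475, 3.105, -0.0]
force: [-1.5, -0.5, 8.3]
width: 0.261
gripper_force: 45.0
```

Bottomed at 28 mm with clean forces. Now twist.

play_rows(increments="0 0 0 5 -0.6; 0 0 0 6 -0.6; 0 0 0 6 -0.6; 0 0 0 6 -0.6; 0 0 0 0 -0.6")

```text
clock: 19.5
position: [0.5308, 0.0453, 0.0737]
ee_rot: [1.094, 2.944, -0.001]
force: [-1.1, -0.3, 7.5]
width: 0.257
gripper_force: 45.0
```

```bash
python3 -c "
from h import *
s,P,h=pose();print(P,h,s['force'],s['ft_torque'],s['joints'].round(2))"
```

```text
[0.53080403 0.04531473 0.07374553] 139.2144743990406 [-1.12618199 -0.34343442  7.45234357] [-0.10861585  0.21816337  0.04050128] [ 0.33  0.58 -0.71  1.92  0.51  0.83  0.2 ]
```

play_rows(increments="0 0 0 7 -0.6; 0 0 0 7 -0.6; 0 0 0 7 -0.6; 0 0 0 7 -0.6; 0 0 0 0 -0.6")

```text
clock: 19.92
position: [0.5302, 0.0447, 0.0737]
ee_rot: [1.776, 2.591, -0.003]
force: [-3.4, -1.5, 10.0]
width: 0.258
gripper_force: 45.0
```

play_rows(increments="0 0 0 7 -0.6; 0 0 0 7 -0.6; 0 0 0 7 -0.6; 0 0 0 7 -0.6; 0 0 0 0 -0.6")

```text
clock: 20.33
position: [0.5294, 0.0449, 0.0737]
ee_rot: [2.35, 2.085, -0.004]
force: [-6.5, -2.0, 13.2]
width: 0.258
gripper_force: 45.0
```

```bash
python3 -c "
from h import *
s,P,h=pose();print(P,h,s['force'],s['ft_torque'],s['joints'].round(2))"
```

```text
[0.52942993 0.04486046 0.07369516] 83.15569394666218 [-6.50490889 -1.99851743 13.16800951] [-0.48136107  1.36357142  0.0042726 ] [ 0.15  0.51 -0.46  1.94  0.32  0.76 -0.61]
```

play_rows(increments="0 -0.1 0 4 -0.6; 0 0 0 3 -0.6; 0 0 0 0 -0.6; 0 0 0 0 -0.6; 0 0 0 0 -0.6")

```text
clock: 20.75
position: [0.5286, 0.0452, 0.0737]
ee_rot: [2.465, 1.947, -0.003]
force: [-6.7, -1.9, 14.1]
width: 0.261
gripper_force: 45.0
```

```bash
python3 -c "
from h import *
s,P,h=pose();print(P,h,s['force'],s['ft_torque'],s['width'],s['gripper_force'])
p=vision.get_image('side');save(p,'end.png',(170,330,210,420),3.5)"
```

```text
[0.52856925 0.04521576 0.07369567] 76.60613350253635 [-6.7488841  -1.87456742 14.06983912] [-0.48936544  1.35311948  0.08090697] 0.26078342590921777 45.00968813896179
```

View pics/end.png

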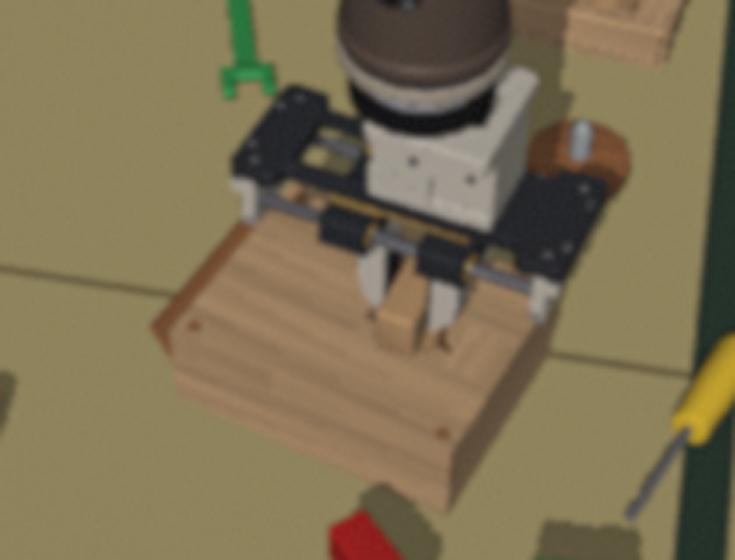

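Side crop: the key is turned across the slots (head at (400, 310)), seated, and the bin is tilted open at the box's left end. I add a small extra turn to make sure it reaches the stop.

play_rows(increments="0 0 0 2 -0.6; 0 0 0 2 -0.6; 0 0 0 0 -0.6; 0 0 0 0 -0.6; 0 0 0 0 -0.6")

```text
clock: 21.22
position: [0.5283, 0.0454, 0.0737]
ee_rot: [-2.531, -1.86, 0.003]
force: [-6.1, -1.0, 15.6]
width: 0.254
gripper_force: 45.0
```

```bash
python3 -c "
from h import *
s,P,h=pose();print(P,h,s['force'],s['ft_torque'],s['width'],s['gripper_force'])"
```

```text
[0.52832048 0.04536739 0.0736956 ] 72.62530867605858 [-6.07703981 -1.03842968 15.62006304] [-0.37937944  1.55694604  0.19736458] 0.2541717916044032 45.022205114364624
```

```bash
python3 -c "
from h import *
print(job.sign_off())"
```

```text
the job is handed in; nothing more can be done
None
```

I handed the job in at about 21 s on the robot clock, but the sign-off returned no verdict: the narrow-bore key is in the reject tray, and the fitting key, tried fully down on the gauge pin, is bottomed in the keyhole about 28 mm down, turned to the stop with the bin open, and still gripped.

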